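Park the focus, then jack up and hold the front of a bench imager

ROBOT

A 6-joint arm with a two-finger parallel gripper is mounted at the origin on a cart in front of the work surface, level with it; the furniture and walls round the work are solid. World frame = base frame: x ahead of the robot, y to its left, z up, the work surface at z = 0. Lengths are in m, angles in rad, forces in N, time in s.
With the tool pointing down it reaches from about 0.35 to 0.85 m from the base axis. Payload 8.1 kg.
Tool frame: the origin (TCP) lies midway between the tips of the shut fingers; the grasp point (between the pads) lies 19 mm behind it (robot.grip_point_offset is the distance from the TCP to the grasp point, in m); z points along the fingers, y is the line along which they close (so a half turn about z gives the same grasp; the last joint's range is limited). The gripper opens to 93 mm and grips with 3 to 60 N. Pads are 15 mm wide; open, the fingers measure 128 mm over their backs; the gripper's body (75 mm by 188 mm) begins 65 mm behind the grasp point.
Start: joints at [1.176, 0.13, 1.488, -0, 1.523, -0.085], TCP at [0.183, 0.571, 0.19] pointing down, gripper open.
Joint ranges: [-2.96, 2.96], [-0.89, 2.26], [0.02, 2.5], [-1.34, 4.48], [0, 2.73], [-2.66, 2.66]. Speed limits (rad/s): [2.39, 2.39, 2.79, 3.14, 3.14, 3.14].

INTERFACE

Orientations are given as a rotation vector (axis times angle).
In Python, from plant import robot, read_camera, job gives the robot as it stands.
- The arm moves only by the shell command python3 -m inch 'ROWS' [FORCE]. ROWS is JSON, one flat list of numbers, 5 for each row, row after row: the shift along the world's x, y, z in mm, then the turn about the world's z in degrees, then the opening in per cent of the stroke, from 0 (shut) to 100 (fully open). In form: [dx, dy, dz, yaw, hand, dx, dy, dz, yaw, hand, ...]. A call has 1 to 10 rows; each row is the pose to reach, as a shift and turn from the pose commanded when the call began; what a row does not reach only later rows make up. A row lasts 1/12 s, in which the tool goes at most 41.7 mm and 7.16 degrees, less where a joint would pass 70% of its speed; a pose out of reach is approached as far as the arm can. A call with a gripper value outside its range is refused whole. The fingers move at their own pace and stop on an object; FORCE is the grip in N (left out, the last holds). Time passes only in rows, so rows that repeat a pose let the fingers close. It gives the time, the measured TCP pose, the force, the opening and the grip force at its end, in the units of the state.
- robot.read_state(): the state, without advancing time (a new reading comes with each control period).
- read_camera(name): name is "side" or "top"; returns a dict with "image" (400x640x3 uint8, blue, green, red), "K" (3x3 intrinsics, pixels), "D" ([k1, k2, p1, p2, k3] as OpenCV has them; the pictures are not rectified), "extrinsics" (4x4, takes a point from world to camera coordinates). Camera axes: x right, y down, z forward; pixel columns grow to the right and rows downward; lengths in m; the calibration is good to about 2 mm. A picture is of the moment at which its call begins. There is no depth.
- job.close_job(): hands the job in; it is judged then, once.
The state is a dict: "t": time; "q": joint angles; "dq": joint speeds; "joint_torque": joint torques, N m; "tool_pos": TCP position; "orientation": TCP orientation; "force": force on the tool from outside, world axes, zero at the start; "wrist_torque": the same for the moment, N m; "opening": finger opening in m; "gripper_force": force on a finger pad.
Only numpy, scipy, OpenCV 4.12 (cv2) and the standard library are available. Lean on these libraries where they do the work, as an engineer would, in place of code of your own. Each camera call takes 0.05 s, during which the arm holds its last target. There are 200 camera calls.

TASK

The bench imager's front has to be lifted so that a colleague can see to its front feet: first park its focus by turning the grey knob until the white pointer line meets the orange index mark, and let go of it. Then stand the blue lever jack, flat on the worktop, with its saddle centred under the orange lift pad below the middle of the imager's front edge (the orange stripe marks the place). Pump the red handle twice - fully down and let it come all the way back up so that the imager settles, then fully down again - and finish while still holding the handle down with the imager's front raised on the jack alone; leave the knob on its mark and do not disturb the other things.

Things in the scene. Friction and masses are not known exactly. Their poses are not given: they have to be found in the camera images.
- imager_frame: Bench imager: white box 172 (x) x 180 x 32 mm, underside 54, deck 86 mm up, display housing along its rear (top 130 mm). Origin: on the worktop straight below the lift pad's centre; +x from its front to its rear. Front face x = -22, rear +150 mm. Front feet 24 mm across at x = 20, y = +-75 mm, steel foot plate from x = 114 mm; between them the space below is open. Stays fixed at its rear hinge.
- imager (a joint): How far the imager is tipped about its rear hinge (140 mm behind the lift pad, 50 mm above the worktop), rad: 0 = on its feet, positive = front raised. It falls back by its own weight (about 9 N at the lift pad). A full stroke of the jack gives about 0.09.
- lift_pad (a point): Centre of the underside of the orange round lift pad (32 mm across) under the middle of the imager's front edge, 22 mm behind the front face, 50 mm above the worktop while the imager stands. An orange stripe on deck and front face marks it. Axes as the imager's.
- focus_knob (a joint): Angle of the focus knob, rad: 0 = white pointer line on the orange index mark (towards the imager's front); positive = counter-clockwise from above. Range -1.6 to 1.6; starts positive, stays where it is left (friction 0.04 N m). Within about 0.1 is on the mark.
- knob_grip (a point): On the knob's upright axis, at the height to grip: a grey bar 46 long x 16 wide x 26 mm high, from 14 below to 12 mm above this point, on a disc 48 mm across; deck 22 mm below. Site x runs along the bar, pointer end -x, and turns with the knob (joint 0: parallel to the imager's x). The display housing begins 62 mm behind the axis.
- jack: Loose blue lever jack, about 0.85 kg. Origin: on its underside below the grip block; +x points to the saddle. Base x = -45 to 105 mm, 34 mm wide, with 70 mm wide feet 8 mm high at x = -48 to -32 and 71 to 105 mm. It may be slid along the worktop by its grip block. Starts right of the imager.
- jack_grip (a point): Centre of the jack's grip block (36 along x, 34 across y, top 44 mm above the worktop), 26 mm above the jack's underside. Take it across y from above; free beside it. The handle bar (12 mm thick) passes over the block, its underside 66 mm above the worktop when up. Axes as the jack's; the saddle is 85 mm ahead (+x).
- saddle_top (a point): Centre of the top of the jack's round rubber saddle (32 mm across), 43 mm above the jack's underside when the handle is up, 63 mm when it is fully down.
- jack_handle (a joint): Angle of the jack's handle, rad: 0 = up (a spring returns it), 0.5 = fully down, a stop (above 0.42 counts as fully down). The saddle rises 40 mm per rad. Pressing the paddle takes 3 N at first, about 6 N fully down unloaded, about 10 N with the imager on the saddle.
- paddle_top (a point): Centre of the top face of the red paddle (32 x 44 x 12 mm) at the handle's end: press here. Handle up: 56 mm behind (-x of) the jack's origin, 100 mm above the worktop. It swings about a level axis along the jack's y at x = 36, z = 60 mm; fully down it is 64 mm behind the origin, 51 mm above the worktop.
- tip_box: Bystander: loose blue pipette tip box, 75 x 120 x 67 mm; origin at its underside.
- capped_cup: Bystander: loose specimen cup with a red cap, 48 mm across, 50 mm high; origin at its underside.
- timer: Bystander: loose white bench timer, 58 x 72 x 18 mm; origin at its underside.
- slide_box: Bystander: loose green slide box, 36 x 100 x 72 mm; origin at its underside.
Things that resemble listed ones, but are neither listed nor needed, are in the scene too. Of the things that look like the jack, the larger one is meant.

How it is judged:
On the way, in this order (a step that is already met when the one before it is completed fails the run):
1. the focus knob's pointer is on the orange index and the knob is let go (value of joint focus_knob between -0.12 and 0.12 rad and contact force between the fingers and imager_frame below 0.3 N), for 0.2 s.
2. the jack stands flat with its saddle centred under the lift pad, handle up (horizontal distance between saddle_top and lift_pad below 0.012 m and angle between jack's own z axis and vertical below 0.06 rad and value of joint jack_handle below 0.08 rad and height (world z) of jack below 0.004 m), for 0.2 s.
3. first stroke: handle fully down, the imager's front raised on the saddle (value of joint jack_handle above 0.42 rad and value of joint imager above 0.055 rad and horizontal distance between saddle_top and lift_pad below 0.012 m), for 0.1 s.
4. handle back up, the imager on its feet again (value of joint jack_handle below 0.08 rad and value of joint imager below 0.01 rad), for 0.1 s.
At the end, for the whole second after the job is handed in: Fingers press the handle (over 1.5 N), handle above 0.42 of 0.5 rad, imager tipped over 0.055 rad and bearing on the jack with over 3 N, robot not touching the imager, saddle within 12 mm of the pad centre, jack flat within 0.06 rad, knob within 0.12 rad of its index (all of step 3 and contact force between the fingers and jack above 1.5 N and contact force between jack and imager_frame above 3 N and contact force between each of the arm, the fingers and imager_frame below 0.5 N and angle between jack's own z axis and vertical below 0.06 rad and value of joint focus_knob between -0.12 and 0.12 rad); the arm keeps its last pose, push and grip.
It fails at once if a bystander is moved by more than 30 mm (distance of any of tip_box, capped_cup, timer, slide_box from where it was at the start of the episode above 0.03 m).
It fails at once if the imager is raised other than by the saddle under its pad (value of joint imager above 0.03 rad and horizontal distance between saddle_top and lift_pad above 0.02 m).
It also fails if it takes over 69 s, if anything falls off the work surface, if the arm or the gripper's body presses on something with over 40 N, if the wrist force passes 120 N, or if a joint passes its speed limit or range.

## Working session

There is one attempt and no reset: what is moved stays moved. The work goes in short steps, Python scripts to look and compute and a shell command to move; the robot and the scene stay as the last step left them, time stands still between calls to the robot, and variables do not carry over. Pictures are saved under pics/ and viewed, at most 10 in all, crops included, and the job is handed in when it is done.

```bash
mkdir -p pics; cat > h.py <<'E'
import numpy as np, cv2, pickle
from plant import robot, read_camera, job
def snap(n,tag):
    c=read_camera(n); cv2.imwrite(f'pics/{tag}.png',c['image']); pickle.dump(c,open(f'pics/{tag}.pkl','wb')); return c
def px2w(c,uv,z):
    uv=np.array(uv,float).reshape(-1,1,2)
    n=cv2.undistortPoints(uv,np.array(c['K']),np.array(c['D'])).reshape(-1,2)
    E=np.array(c['extrinsics']);R=E[:3,:3];t=E[:3,3];o=-R.T@t
    d=np.c_[n,np.ones(len(n))]@R
    z=np.broadcast_to(z,len(n)); return o+d*((z-o[2])/d[:,2])[:,None]
def w2px(c,P):
    E=np.array(c['extrinsics']);return cv2.projectPoints(np.array(P,float).reshape(-1,1,3),cv2.Rodrigues(E[:3,:3])[0],E[:3,3],np.array(c['K']),np.array(c['D']))[0].reshape(-1,2)
def crop(c,x,y,w,h,s,tag): cv2.imwrite(f'pics/{tag}.png',cv2.resize(c['image'][y:y+h,x:x+w],None,fx=s,fy=s,interpolation=cv2.INTER_CUBIC))
E
python3 -c "
from h import *
for n in ('top','side'):
  c=snap(n,n+'0');E=np.array(c['extrinsics']);print(n,-E[:3,:3].T@E[:3,3],E[:3,:3].round(2).tolist())
print(robot.read_state())"
```

```text
top [ 0.01899186 -0.34568586  1.8725791 ] [[0.44, -0.9, 0.0], [-0.85, -0.42, -0.33], [0.3, 0.14, -0.94]]
side [-0.00350899 -1.2967862   0.89113531] [[0.9, -0.44, -0.0], [-0.22, -0.46, -0.86], [0.38, 0.77, -0.51]]
{'t': 0.1, 'q': array([ 1.17557663e+00,  1.31087503e-01,  1.48920670e+00,  6.17543331e-06,
        1.52300310e+00, -8.53706557e-02]), 'dq': array([ 0.0006003 , -0.00144993, -0.00220347,  0.00048217,  0.00057002,
       -0.00097266]), 'joint_torque': array([-2.45537444e-05, -5.61344039e+01, -4.93092120e+01,  7.68847740e-02,
        2.91641493e-02, -6.83191752e-05]), 'tool_pos': array([0.18268384, 0.57090224, 0.18887134]), 'orientation': array([-4.84701874e-01, -3.10355848e+00,  2.59807879e-03]), 'force': array([-0.3209166 , -1.04221191,  0.69028603]), 'wrist_torque': array([ 0.0174107 ,  0.00798916, -0.0147894 ]), 'gripper_force': 0.0, 'opening': 0.09325670710303262}
```

View pics/top0.png

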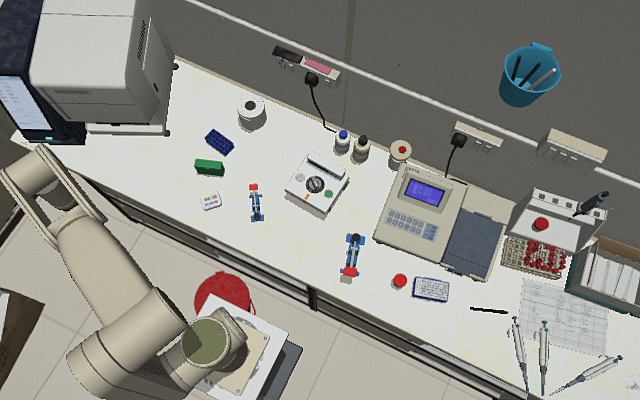

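View pics/side0.png

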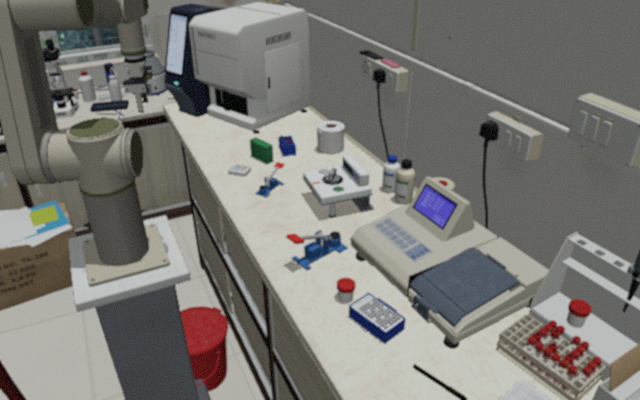

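```bash
python3 -c "
from h import *
c=pickle.load(open('pics/top0.pkl','rb'));crop(c,275,140,100,150,4,'a')
d=pickle.load(open('pics/side0.pkl','rb'));crop(d,270,140,110,140,4,'b')
a=cv2.imread('pics/a.png')
b=cv2.imread('pics/b.png')[:, :400]
b=cv2.copyMakeBorder(b,0,40,0,0,0)
cv2.imwrite('pics/ab.png',np.hstack([a,b]))
print(px2w(c,[[318,185],[352,256]],[.086,.05]))"
```

```text
[[ 0.66317378 -0.02095238  0.086     ]
 [ 0.48308126 -0.24590412  0.05      ]]
```

View pics/ab.png

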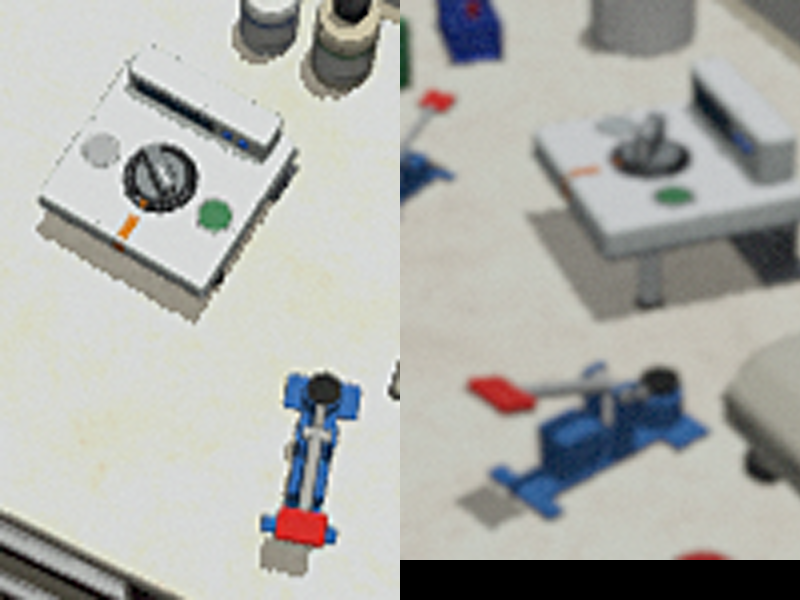

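```bash
cat > m1.py <<'E'
from h import *
c=pickle.load(open('pics/top0.pkl','rb'));d=pickle.load(open('pics/side0.pkl','rb'))
f=lambda x,y:[274.6+x/4,139.6+y/4]
g=lambda x,y:[269.6+x/4,139.6+y/4]
n=['FL','FR','RR','RL','stripe','knobdisc']
P=px2w(c,[f(42,200),f(203,290),f(297,150),f(135,55),f(123,240),f(160,178)],[.086]*5+[.092]);
for a,b in zip(n,P):print(a,b.round(4))
Q=px2w(c,[f(324,388),f(302,525),f(264,522),f(338,535)],[.043,.1,.008,.008]);print(Q.round(4))
# side: stripe, saddle, paddle, foot corners
print(px2w(d,[g(170,174),g(250,158),g(260,378),g(102,391)],[.086,.092,.043,.1]).round(4))
ax=P[2]-P[1];print('yaw',np.degrees(np.arctan2(ax[1],ax[0])),np.linalg.norm(ax),np.linalg.norm(P[0]-P[1]))
ay=P[0]-P[1];print(np.degrees(np.arctan2(ay[1],ay[0]))-90)
j=Q[0]-Q[1];print('jyaw',np.degrees(np.arctan2(j[1],j[0])),np.hypot(*j[:2]))
a=cv2.resize(c['image'][172:197,302:328],None,fx=16,fy=16,interpolation=cv2.INTER_CUBIC)
b=cv2.resize(d['image'][165:190,318:344],None,fx=15.3,fy=16,interpolation=cv2.INTER_CUBIC)
cv2.imwrite('pics/k.png',np.hstack([a[:,:400],b[:,:400]]))
E
python3 m1.py
```

```text
FL [0.5933 0.0799 0.086 ]
FR [ 0.5798 -0.0918  0.086 ]
RR [ 0.7421 -0.11    0.086 ]
RL [0.7627 0.0687 0.086 ]
stripe [ 0.5911 -0.0048  0.086 ]
knobdisc [ 0.6587 -0.0092  0.092 ]
[[ 0.5568 -0.2266  0.043 ]
 [ 0.4195 -0.265   0.1   ]
 [ 0.4276 -0.2286  0.008 ]
 [ 0.4464 -0.2941  0.008 ]]
[[ 0.5939 -0.0051  0.086 ]
 [ 0.6579 -0.0193  0.092 ]
 [ 0.558  -0.2315  0.043 ]
 [ 0.42   -0.2706  0.1   ]]
yaw -6.4023101894533205 0.16337235367282202 0.17217454971022805
-4.500364739863585
jyaw 15.648063419306315 0.14253557159056934
```

View pics/k.png

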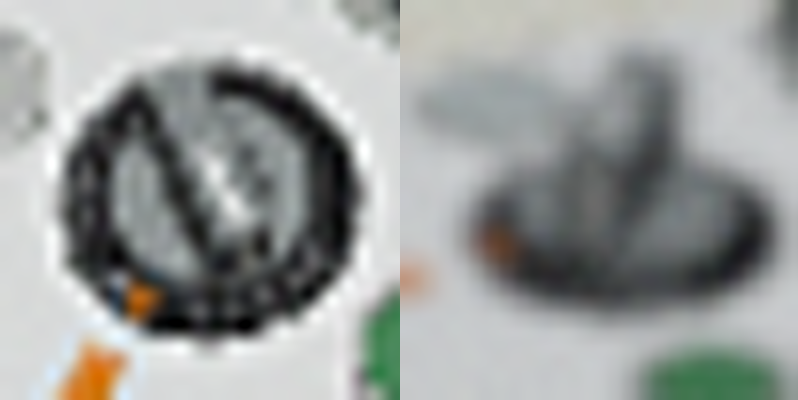

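```bash
cat > m2.py <<'E'
from h import *
from scipy.optimize import least_squares as LS
c=pickle.load(open('pics/top0.pkl','rb'));d=pickle.load(open('pics/side0.pkl','rb'))
f=lambda x,y:[274.6+x/4,139.6+y/4]
g=lambda x,y:[269.6-100+100+x/4,139.6+y/4]
k=lambda x,y:[301.5+x/16,171.5+y/16]
def T(p,L):
    L=np.array(L,float);s,co=np.sin(p[2]),np.cos(p[2]);return np.c_[p[0]+co*L[:,0]-s*L[:,1],p[1]+s*L[:,0]+co*L[:,1],L[:,2]]
def fit(Lt,ut,Ls,us,p0):
    r=lambda p:np.r_[(w2px(c,T(p,Lt))-ut).ravel(),(w2px(d,T(p,Ls))-us).ravel()]
    s=LS(r,p0,loss='soft_l1');print(s.x.round(4),np.degrees(s.x[2]).round(2),r(s.x).round(1));return s.x
m=.001
# imager: top corners + stripe front edge ; side corners FL(535,135) FR top(603,240) stripe
pi=fit(np.array([[-22,90,86],[-22,-90,86],[150,-90,86],[150,90,86],[-22,0,86]])*m,[f(42,200),f(203,290),f(297,150),f(135,55),f(123,240)],
 np.array([[-22,90,86],[-22,-90,86],[-22,0,86]])*m,[g(137,130),g(205,240),g(170,176)],[.61,-.01,-.09])
pj=fit(np.array([[85,0,43],[-56,0,100],[-48,35,8],[-48,-35,8],[105,-35,8],[105,35,8]])*m,[f(324,388),f(302,526),f(262,517),f(337,530),f(356,380),f(290,375)],
 np.array([[85,0,43],[-56,0,100],[105,-35,8],[-48,-35,8],[-48,35,8]])*m,[g(260,380),g(101,391),g(307,430),g(148,513),g(92,470)],[.48,-.25,.27])
kc=px2w(c,[k(210,200)],.088)[0];R=pi[2]
dv=kc[:2]-pi[:2];print('knob',kc,'in imager',dv@[np.cos(R),np.sin(R)],dv@[-np.sin(R),np.cos(R)])
b=px2w(c,[k(183,85),k(248,260),k(205,165),k(240,215)],.12);print(b.round(4))
for i in (0,2):
  v=b[i+1]-b[i];print('pointer',np.degrees(np.arctan2(v[1],v[0])),np.hypot(*v[:2]))
print('saddle',T(pj,[[.085,0,.043]]),'mid bar',b[:2].mean(0))
np.savez('fit.npz',pi=pi,pj=pj)
E
python3 m2.py
```

```text
[ 0.6096 -0.0092 -0.0867] -4.97 [-0.3 -0.8  1.3  0.6  1.5 -1.8  0.8 -0.8  0.2  1.1 -2.6 -0.8 -0.1 -2.1
 -1.5  0.2]
[ 0.4763 -0.2503  0.2771] 15.87 [ 0.3 -0.2  0.5 -0.9 -0.   3.1  0.2  3.2  1.8  0.9 -0.3 -1.  -0.7 -1.3
  0.3 -1.2  0.8 -1.3  0.   0.5 -2.3 -0.6]
knob [ 0.66052411 -0.00835136  0.088     ] in imager 0.05069043858626272 0.005242183943408595
[[ 0.6716  0.0037  0.12  ]
 [ 0.6397 -0.0286  0.12  ]
 [ 0.6562 -0.0096  0.12  ]
 [ 0.6487 -0.0221  0.12  ]]
pointer -134.69824022065802 0.04542753424109504
pointer -120.74387352517152 0.014615372743637119
saddle [[ 0.55805124 -0.22707169  0.043     ]] mid bar [ 0.65566642 -0.01247513  0.12      ]
```

```bash
python3 -m inch '[0,0,60,-7,100, 20,-25,60,-14,80, 60,-72,60,-20,50, 84,-103,60,-27,50, 108,-133,60,-34,50, 132,-163,60,-40,50, 158,-194,60,-47,50, 182,-225,60,-54,50, 210,-258,60,-60,50, 237,-291,60,-60,50]' 15; python3 -m inch '[25,-30,0,-7,50, 50,-60,0,-14,50, 75,-90,0,-21,50, 100,-120,0,-28,50, 125,-152,0,-35,50, 150,-184,0,-42,50, 175,-215,0,-49,50, 205,-250,0,-56,50, 237,-292,0,-57,50, 237,-292,0,-57,50]'; python3 -c "
from h import *
s=robot.read_state();p=s['tool_pos'];r=s['orientation'];print(p,np.degrees(2*np.arctan2(r[1],r[0]))-90,s['opening'],r,s['q'])"
```

```text
t: 0.93
tool_pos: [0.4142, 0.2863, 0.2496]
orientation: [-1.98, -2.439, 0.0]
force: [1.6, 0.4, -0.2]
opening: 0.0466
gripper_force: 0.0
t: 1.77
tool_pos: [0.6521, -0.0088, 0.2482]
orientation: [2.902, 1.2, -0.003]
force: [0.9, -0.3, -0.2]
opening: 0.0462
gripper_force: 0.0
[ 0.65214059 -0.00875285  0.24820665] -45.05667499050862 0.04624787903100868 [ 2.90230896e+00  1.20049437e+00 -2.75249017e-03] [-9.10550658e-02  2.58278450e-01  1.23847707e+00 -1.52529166e-03
  1.64601831e+00  6.95218534e-01]
```

```bash
python3 -m inch '[1,-1,-30,0,50, 2,-2,-60,0,50, 2,-2,-85,0,50, 2,-2,-105,0,50, 2,-2,-120,0,50, 2,-2,-133,0,50, 2,-2,-141,0,50, 2,-2,-148,0,50, 2,-2,-148,0,50, 2,-2,-148,0,50]'; python3 -c "
from h import *
c=snap('top','t1');d=snap('side','s1')
a=cv2.resize(c['image'][150:220,285:352],None,fx=6,fy=6,interpolation=cv2.INTER_CUBIC)
b=cv2.resize(d['image'][140:210,300:366],None,fx=6,fy=6,interpolation=cv2.INTER_CUBIC)
cv2.imwrite('pics/v1.png',np.hstack([a,b])[:,:800])"
```

```text
t: 2.6
tool_pos: [0.6528, -0.0058, 0.1023]
orientation: [2.9, 1.209, 0.001]
force: [0.7, 0.3, -0.4]
opening: 0.0466
gripper_force: 0.0
```

View pics/v1.png

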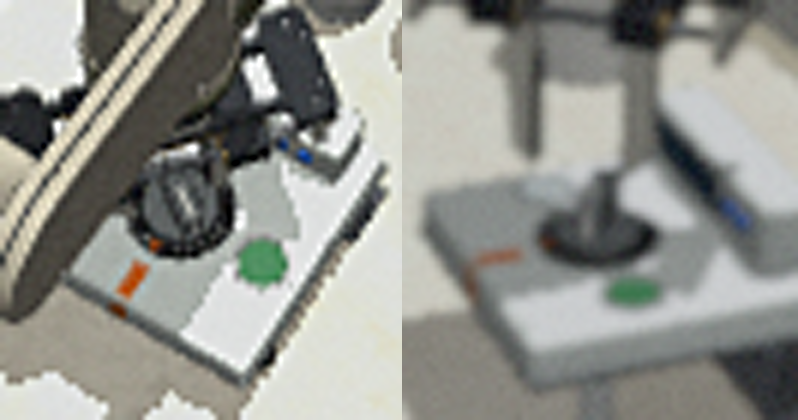

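```bash
python3 -c "
from h import *
d=pickle.load(open('pics/s1.pkl','rb'));p=robot.read_state()['tool_pos'];print(p)
v=np.array([.707,-.707,0])
for s in(-.023-.006,-.023,0,.023,.029):
  u=w2px(d,p+s*v)[0];print(s,(u-[300,140])*6+[402,0])
print((w2px(d,[[.657,-.012,.12],[.657,-.012,.094]])-[300,140])*6+[402,0])"
```

```text
[ 0.65345375 -0.00590726  0.10325121]
-0.028999999999999998 [524.60631686 198.55677137]
-0.023 [535.20044279 200.2845217 ]
0 [576.01068436 206.94216334]
0.023 [617.13748291 213.65478081]
0.029 [627.91830364 215.41495429]
[[587.39120513 182.6689839 ]
 [586.96890045 225.686308  ]]
```

```bash
python3 -c "
from h import *
c=snap('side','s2')
cv2.imwrite('pics/v2.png',cv2.resize(c['image'][130:192,305:355],None,fx=12,fy=9.6,interpolation=cv2.INTER_CUBIC))
i=c['image']
for r in range(158,176):print(r,i[r,316:346].mean(1).astype(int).tolist())
s=robot.read_state();print(s['tool_pos'],s['force'])"
```

```text
158 [194, 175, 139, 115, 105, 87, 71, 122, 172, 193, 196, 197, 195, 196, 194, 195, 196, 198, 198, 194, 166, 125, 107, 113, 111, 101, 94, 126, 162, 185]
159 [196, 176, 142, 112, 106, 86, 75, 123, 175, 192, 195, 194, 193, 197, 196, 198, 196, 197, 200, 193, 168, 125, 111, 113, 117, 98, 84, 88, 127, 165]
160 [196, 174, 140, 116, 107, 85, 73, 123, 174, 194, 198, 195, 195, 196, 199, 197, 197, 198, 198, 193, 167, 128, 112, 113, 112, 103, 74, 63, 91, 131]
161 [194, 176, 144, 115, 107, 79, 78, 125, 176, 193, 200, 198, 196, 195, 197, 198, 198, 197, 199, 194, 167, 128, 105, 112, 109, 93, 68, 52, 55, 101]
162 [196, 178, 145, 121, 107, 81, 72, 122, 176, 194, 200, 195, 197, 195, 198, 196, 195, 196, 200, 193, 167, 125, 108, 109, 103, 95, 67, 43, 37, 62]
163 [196, 179, 150, 123, 105, 79, 77, 125, 177, 194, 201, 198, 197, 195, 198, 196, 197, 196, 197, 193, 165, 125, 110, 109, 105, 91, 71, 48, 29, 40]
164 [195, 183, 157, 134, 110, 85, 81, 134, 177, 198, 202, 199, 195, 199, 196, 198, 196, 199, 199, 194, 165, 126, 104, 110, 110, 95, 81, 51, 28, 24]
165 [196, 194, 179, 158, 128, 97, 106, 153, 187, 198, 2
[... 975 characters left out ...]
204, 204, 205, 194, 182, 160, 135]
172 [136, 133, 125, 127, 133, 148, 156, 161, 158, 165, 162, 157, 146, 132, 113, 108, 99, 78, 59, 98, 154, 189, 204, 205, 204, 204, 205, 197, 183, 162]
173 [137, 139, 134, 127, 127, 136, 135, 139, 145, 152, 153, 150, 138, 115, 103, 98, 88, 65, 55, 87, 146, 186, 204, 204, 204, 205, 206, 202, 197, 181]
174 [137, 137, 135, 138, 134, 135, 132, 134, 127, 129, 129, 135, 128, 108, 95, 86, 79, 62, 52, 75, 125, 166, 187, 194, 201, 204, 207, 205, 203, 198]
175 [135, 140, 140, 135, 141, 137, 136, 127, 108, 94, 92, 97, 93, 86, 95, 94, 72, 58, 48, 61, 90, 115, 138, 157, 178, 191, 199, 203, 205, 205]
[ 0.65346128 -0.00589274  0.10327565] [0.45452198 0.27487852 0.27267343]
```

View pics/v2.png

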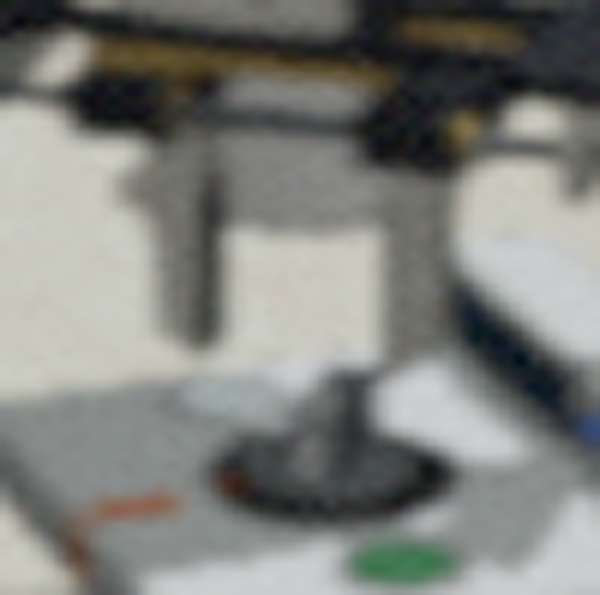

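```bash
python3 -c "
from h import *
c=pickle.load(open('pics/t1.pkl','rb'));p=robot.read_state()['tool_pos']
v=np.array([.707,-.707,0])
for z in (0,.025,.06):
 for s in(-.023,0,.023): print(z,s,((w2px(c,p+s*v+[0,0,z])[0]-[285,150])*8).round())
cv2.imwrite('pics/v3.png',cv2.resize(c['image'][150:220,285:365],None,fx=8,fy=8,interpolation=cv2.INTER_CUBIC))"
```

```text
0 -0.023 [177. 285.]
0 0 [225. 270.]
0 0.023 [273. 255.]
0.025 -0.023 [176. 264.]
0.025 0 [224. 249.]
0.025 0.023 [272. 234.]
0.06 -0.023 [174. 235.]
0.06 0 [223. 219.]
0.06 0.023 [272. 204.]
```

View pics/v3.png

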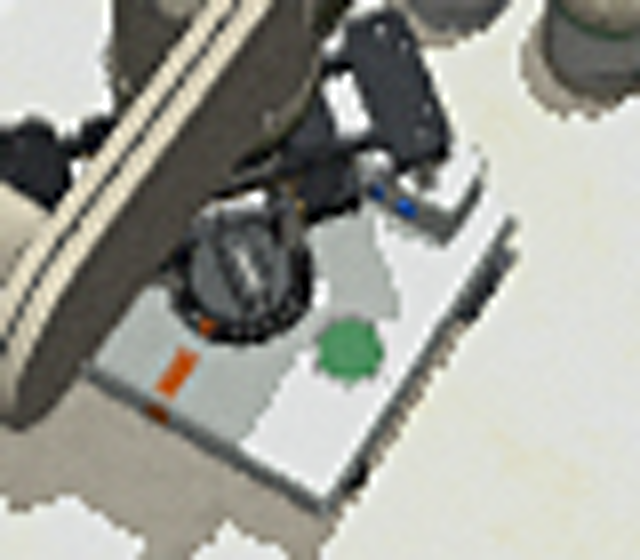

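```bash
python3 -m inch '[2,-6,0,0,50, 2,-6,0,0,50, 2,-6,0,0,35, 2,-6,0,0,28, 2,-6,0,0,28,2,-6,0,0,28]' 8; python3 -c "
from h import *
c=snap('side','s3');snap('top','t3')
i=c['image']
for r in range(160,180):print(r,i[r,318:344].mean(1).astype(int).tolist())
p=robot.read_state()['tool_pos'];print(p,w2px(c,p))"
```

```text
t: 3.25
tool_pos: [0.6545, -0.0118, 0.1018]
orientation: [-2.9, -1.209, 0.0]
force: [0.1, 0.1, 0.5]
opening: 0.0272
gripper_force: 0.0
160 [197, 198, 197, 177, 140, 115, 104, 82, 73, 122, 169, 194, 200, 196, 199, 192, 169, 131, 111, 103, 107, 112, 144, 167, 151, 104]
161 [198, 198, 193, 176, 140, 118, 106, 84, 74, 122, 173, 195, 197, 199, 197, 192, 171, 131, 112, 115, 110, 114, 145, 170, 152, 96]
162 [198, 198, 195, 177, 143, 118, 104, 83, 75, 122, 173, 196, 197, 195, 196, 192, 168, 133, 111, 112, 111, 119, 155, 174, 155, 97]
163 [198, 199, 197, 179, 146, 121, 107, 83, 77, 123, 171, 191, 200, 197, 200, 191, 173, 131, 111, 113, 109, 125, 157, 179, 156, 101]
164 [199, 200, 196, 179, 150, 119, 106, 84, 78, 123, 172, 194, 198, 199, 197, 191, 170, 134, 110, 112, 109, 122, 163, 178, 153, 98]
165 [197, 199, 197, 184, 160, 128, 106, 85, 82, 134, 175, 194, 198, 197, 194, 190, 166, 130, 114, 111, 110, 128, 165, 173, 150, 97]
166 [197, 199, 199, 192, 175, 147, 116, 85, 94, 148, 186, 198, 200, 200, 193, 186, 164, 128, 111, 107, 116, 141, 165, 164, 134, 95]
167 [195, 198, 196, 194, 182, 164, 133,
[... 980 characters left out ...]
26, 167, 184, 194, 200, 204, 205, 207]
175 [139, 139, 141, 139, 136, 127, 109, 96, 97, 98, 97, 86, 94, 90, 74, 51, 54, 58, 96, 119, 136, 158, 177, 191, 199, 204]
176 [139, 140, 140, 136, 132, 105, 89, 70, 70, 73, 64, 82, 101, 98, 76, 52, 56, 67, 72, 73, 86, 102, 126, 159, 185, 199]
177 [137, 140, 139, 134, 112, 79, 61, 63, 63, 76, 65, 89, 103, 101, 81, 63, 61, 64, 70, 71, 69, 61, 66, 107, 158, 189]
178 [138, 139, 139, 124, 97, 60, 46, 55, 70, 72, 65, 84, 105, 100, 76, 62, 67, 69, 77, 73, 72, 49, 34, 65, 120, 170]
179 [140, 140, 132, 121, 87, 66, 45, 50, 67, 72, 68, 81, 94, 94, 72, 71, 68, 72, 75, 76, 69, 51, 26, 32, 91, 138]
[ 0.65450325 -0.01174229  0.10178913] [[330.11526775 175.60865522]]
```

```bash
python3 -m inch '[0,0,0,0,10, 0,0,0,0,10, 0,0,0,0,10,0,0,0,0,10]' 8
```

```text
t: 3.68
tool_pos: [0.6545, -0.0118, 0.1018]
orientation: [2.9, 1.209, -0.0]
force: [0.5, 0.4, 0.3]
opening: 0.0099
gripper_force: 0.0
```

```bash
python3 -c "
from h import *
c=snap('top','t4');d=snap('side','s4');p=robot.read_state()['tool_pos']
a=cv2.resize(c['image'][160:200,295:335],None,fx=10,fy=10,interpolation=cv2.INTER_CUBIC)
b=cv2.resize(d['image'][150:190,310:350],None,fx=10,fy=10,interpolation=cv2.INTER_CUBIC)
cv2.imwrite('pics/v4.png',np.hstack([a,b]))
for z in (0,.01,.02,.03):print(z,(w2px(c,p+[0,0,z])-[295,160])*10,(w2px(d,p+[0,0,z])-[310,150])*10+[400,0])
"
```

```text
0 [[197.17322922 243.30021252]] [[601.39609221 256.13373337]]
0.01 [[196.90601122 232.99824237]] [[601.64508309 228.55245907]]
0.02 [[196.63608918 222.59300257]] [[601.89524646 200.80184483]]
0.03 [[196.36342152 212.08291949]] [[602.14658632 172.88070108]]
```

View pics/v4.png

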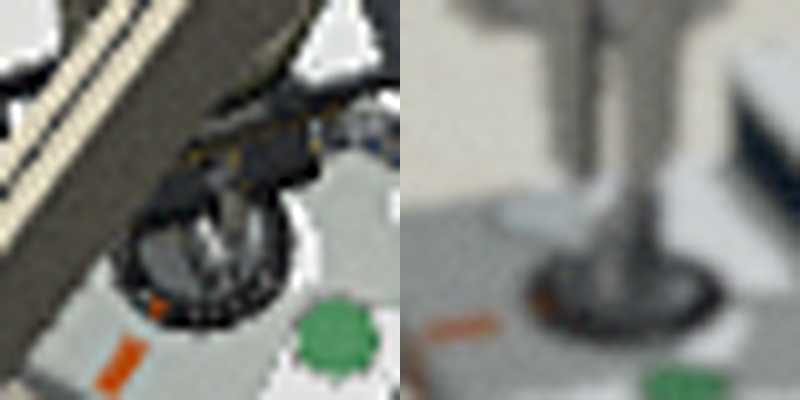

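```bash
python3 -c "
from h import *
from scipy.optimize import least_squares as LS
c=pickle.load(open('pics/t4.pkl','rb'));d=pickle.load(open('pics/s4.pkl','rb'));p=robot.read_state()['tool_pos']
for t,s in (((235,228),(655,188)),((228,222),(618,183)),((220,215),(618,183))):
  ut=[294.55+t[0]/10,159.55+t[1]/10];us=[309.55+(s[0]-400)/10,149.55+s[1]/10]
  r=LS(lambda x:np.r_[w2px(c,x)[0]-ut,w2px(d,x)[0]-us],p);print((r.x-p)*1000,r.fun.round(1))
print(robot.read_state()['q'])"
```

```text
[  6.0083484  -14.32520777  30.40171043] [ 0.9 -0.9 -1.1  0.3]
[-1.58998412e-02 -9.97288060e+00  3.30600547e+01] [-0.2  0.3  0.3 -0.1]
[ 2.13895715 -5.71365965 30.52986476] [-0.2  0.3  0.3 -0.1]
[-9.63565551e-02  3.28688330e-01  1.42152617e+00 -4.82612003e-05
  1.39144874e+00  6.84613064e-01]
```

```bash
python3 -m inch '[0,0,0,0,50, 0,0,0,0,50, 0,0,0,0,50,0,0,0,0,50]' 8;python3 -m inch '[0,0,-4,0,50, 0,0,-8,0,50, 0,0,-12,0,50,0,0,-12,0,50]'; python3 -m inch '[0,0,-4,0,50, 0,0,-8,0,50, 0,0,-12,0,50,0,0,-12,0,50]'; python3 -c "
from h import *
c=snap('top','t5');d=snap('side','s5');p=robot.read_state()['tool_pos']
a=cv2.resize(c['image'][160:200,295:335],None,fx=10,fy=10,interpolation=cv2.INTER_CUBIC)
b=cv2.resize(d['image'][150:190,310:350],None,fx=10,fy=10,interpolation=cv2.INTER_CUBIC)
cv2.imwrite('pics/v5.png',np.hstack([a,b]))"
```

```text
t: 4.12
tool_pos: [0.6545, -0.0118, 0.1018]
orientation: [-2.9, -1.209, 0.0]
force: [-0.6, -0.0, 0.7]
opening: 0.0317
gripper_force: 0.0
t: 4.45
tool_pos: [0.6536, -0.0118, 0.0882]
orientation: [-2.899, -1.208, 0.003]
force: [0.2, -0.5, 0.3]
opening: 0.0463
gripper_force: 0.0
t: 4.78
tool_pos: [0.6538, -0.0118, 0.0764]
orientation: [-2.899, -1.208, 0.002]
force: [-0.7, 0.5, 0.3]
opening: 0.0464
gripper_force: 0.0
```

View pics/v5.png

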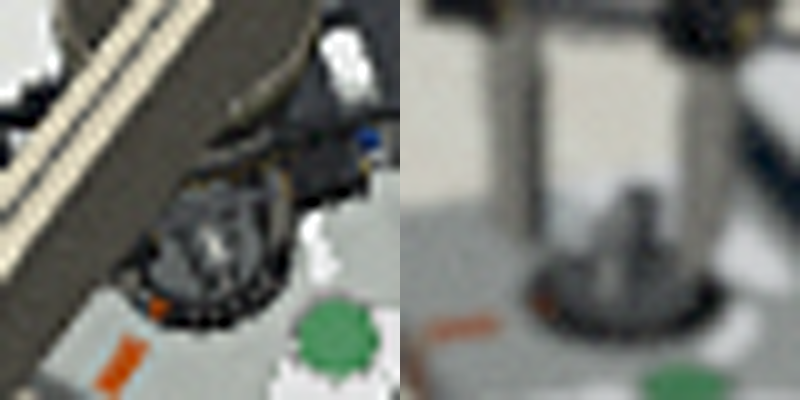

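```bash
python3 -m inch '[0,0,0,0,10, 0,0,0,0,10, 0,0,0,0,10,0,0,0,0,10,0,0,0,0,10]' 15; python3 -c "
from h import *
s=robot.read_state();r=s['orientation'];print(s['wrist_torque'],np.degrees(2*np.arctan2(r[1],r[0]))%180-90)"
```

```text
t: 5.3
tool_pos: [0.6556, -0.0134, 0.0783]
orientation: [2.897, 1.207, 0.002]
force: [12.0, -13.5, -7.5]
opening: 0.0176
gripper_force: 8.6
[-2.3213246  -2.02313391 -0.05414749] -44.76786018910869
```

```bash
python3 -m inch '[1,-1,0,0,10, 2,-2,0,0,10, 3,-3,0,0,10, 3,-3,0,0,10,3,-3,0,0,10]' 15
```

```text
t: 5.72
tool_pos: [0.6565, -0.0144, 0.0781]
orientation: [-2.898, -1.208, 0.003]
force: [-5.8, -0.6, 5.6]
opening: 0.0155
gripper_force: 15.0
```

```bash
python3 -m inch '[0,0,0,-5,10, 0,0,0,-10,10, 0,0,0,-15,10, 0,0,0,-20,10, 0,0,0,-25,10, 0,0,0,-30,10, 0,0,0,-35,10, 0,0,0,-40,10, 0,0,0,-45,10, 0,0,0,-50,10]'; python3 -m inch '[0,0,0,0,10, 0,0,0,0,10]'; python3 -c "
from h import *
s=robot.read_state();r=s['orientation'];print(s['wrist_torque'],np.degrees(2*np.arctan2(r[1],r[0]))%180-90)"
```

```text
t: 6.55
tool_pos: [0.6547, -0.0092, 0.0781]
orientation: [-3.132, 0.132, 0.01]
force: [-14.9, 20.0, 13.1]
opening: 0.0158
gripper_force: 15.0
t: 6.72
tool_pos: [0.6547, -0.0092, 0.0781]
orientation: [-3.132, 0.127, 0.01]
force: [-15.8, 17.8, 12.7]
opening: 0.0154
gripper_force: 15.0
[3.30251093 2.96962767 0.08592361] 85.37397192496775
```

```bash
python3 -m inch '[-1,2,0,0,10, -2,4,0,0,10, -2,5,0,0,10,-2,5,0,0,10]'; python3 -m inch '[0,0,0,0,35, 0,0,0,0,50,0,0,0,0,50]'; python3 -m inch '[0,0,15,0,50, 0,0,35,0,50, 0,0,60,0,50, -40,0,80,0,50, -75,0,90,0,50, -110,0,95,0,50, -145,0,95,0,50,-180,0,95,0,50,-180,0,95,0,50]'; python3 -c "
from h import *
c=snap('top','t6');d=snap('side','s6')
a=c['image'][172:197,302:328]
for r in range(176,194):print(r,c['image'][r,304:326].mean(1).astype(int).tolist())
"
```

```text
t: 7.05
tool_pos: [0.6546, -0.0091, 0.0781]
orientation: [-3.138, 0.129, 0.003]
force: [-6.9, 1.5, 5.9]
opening: 0.0157
gripper_force: 15.0
t: 7.3
tool_pos: [0.6557, -0.0098, 0.0777]
orientation: [-3.139, 0.13, -0.0]
force: [0.4, 0.4, 0.3]
opening: 0.0312
gripper_force: 0.0
t: 8.05
tool_pos: [0.4696, -0.0094, 0.1712]
orientation: [-3.139, 0.13, 0.007]
force: [-1.0, 0.0, -0.1]
opening: 0.0465
gripper_force: 0.0
176 [80, 131, 101, 63, 46, 49, 62, 102, 136, 93, 92, 89, 133, 144, 134, 199, 234, 227, 222, 220, 223, 221]
177 [126, 112, 67, 37, 35, 32, 60, 63, 31, 20, 18, 118, 135, 127, 138, 102, 124, 239, 229, 222, 221, 221]
178 [112, 69, 37, 32, 40, 41, 62, 34, 80, 142, 97, 140, 140, 151, 141, 48, 29, 130, 238, 228, 222, 220]
179 [69, 38, 34, 37, 47, 34, 84, 142, 139, 137, 89, 137, 147, 149, 101, 34, 26, 31, 131, 239, 227, 224]
180 [41, 32, 35, 44, 64, 61, 139, 153, 146, 116, 128, 142, 151, 131, 50, 110, 82, 38, 29, 146, 233, 222]
181 [31, 33, 44, 32, 39, 111, 146, 147, 122, 132, 196, 173, 149, 72, 36, 149, 151, 50, 32, 47, 241, 229]
182 [34, 36, 39, 27, 63, 153, 147, 132, 120, 154, 173, 
[... 499 characters left out ...]
56, 94, 52, 70, 36, 141, 151, 149, 151, 150, 72, 85, 37, 47, 228, 228]
188 [28, 79, 91, 46, 37, 38, 33, 85, 66, 40, 114, 157, 156, 161, 131, 77, 40, 98, 67, 99, 237, 227]
189 [19, 174, 233, 102, 82, 142, 47, 42, 55, 69, 121, 129, 127, 92, 64, 37, 84, 51, 47, 221, 232, 229]
190 [118, 233, 241, 230, 73, 68, 105, 80, 37, 55, 65, 67, 66, 36, 87, 39, 43, 43, 214, 236, 234, 205]
191 [223, 233, 227, 235, 222, 85, 79, 55, 13, 40, 90, 45, 74, 39, 53, 69, 78, 211, 236, 230, 202, 129]
192 [237, 223, 222, 228, 237, 224, 168, 47, 25, 18, 38, 26, 31, 8, 116, 222, 219, 232, 225, 232, 181, 100]
193 [229, 222, 227, 194, 212, 234, 230, 219, 222, 222, 162, 160, 219, 217, 223, 233, 228, 222, 223, 226, 178, 104]
```

```bash
python3 -c "
from h import *
c=pickle.load(open('pics/t6.pkl','rb'))
for L in ([(318.4,178),(317.6,180),(316.3,182),(314.9,184),(313.8,186)],[(314,179),(313.2,180),(312,181),(311.6,182),(311,183),(310.2,184)],[(314.2,181),(313.8,182),(313,183),(312.5,184),(312.2,185)]):
  P=px2w(c,L,.12);v=np.linalg.svd(P[:,:2]-P[:,:2].mean(0))[2][0];print(np.degrees(np.arctan2(v[1],v[0]))%180, P.mean(0))
# stripe + index: orange centroid line
i=c['image'].astype(int);m=(i[...,2]-i[...,0]>70)&(i[...,1]-i[...,0]>15)
ys,xs=np.nonzero(m[180:215,295:320]);print(list(zip(xs+295,ys+180)))
P=px2w(c,np.c_[xs+295,ys+180],.086);v=np.linalg.svd(P[:,:2]-P[:,:2].mean(0))[2][0];print('orange line',np.degrees(np.arctan2(v[1],v[0])),P.mean(0))"
```

```text
177.34467265092525 [ 0.65859579 -0.01606542  0.12      ]
171.64276296002242 [ 0.65360508 -0.0014804   0.12      ]
0.07152394151603403 [ 0.65015779 -0.00781773  0.12      ]
[(np.int64(310), np.int64(190)), (np.int64(311), np.int64(190)), (np.int64(310), np.int64(191)), (np.int64(307), np.int64(194)), (np.int64(308), np.int64(194)), (np.int64(309), np.int64(194)), (np.int64(306), np.int64(195)), (np.int64(307), np.int64(195)), (np.int64(308), np.int64(195)), (np.int64(306), np.int64(196)), (np.int64(307), np.int64(196)), (np.int64(308), np.int64(196)), (np.int64(305), np.int64(197)), (np.int64(306), np.int64(197)), (np.int64(307), np.int64(197)), (np.int64(304), np.int64(198)), (np.int64(305), np.int64(198)), (np.int64(306), np.int64(198)), (np.int64(306), np.int64(199)), (np.int64(304), np.int64(201)), (np.int64(305), np.int64(202))]
orange line 177.87639889811757 [ 0.60670378 -0.00334702  0.086     ]
```

```bash
cat > m3.py <<'E'
from m2 import *
print('---')
def edge(cam,A,B,n=25,w=4,tr=.12):
    a,b=w2px(cam,T(pi,[A,B]));im=cv2.GaussianBlur(cv2.cvtColor(cam['image'],cv2.COLOR_BGR2GRAY),(0,0),.7).astype(np.float32)
    t=(b-a)/np.linalg.norm(b-a);nn=np.array([-t[1],t[0]]);out=[]
    s=np.arange(-w,w+.01,.1)
    for f in np.linspace(tr,1-tr,n):
        q=a+f*(b-a)+s[:,None]*nn
        v=cv2.remap(im,q[:,0].astype(np.float32)[None],q[:,1].astype(np.float32)[None],cv2.INTER_LINEAR)[0]
        g=np.abs(np.gradient(v));out.append(q[g.argmax()])
    P=px2w(cam,out,.086)[:,:2]
    for _ in range(4):
        m=P.mean(0);v=np.linalg.svd(P-m)[2][0];r=np.abs((P-m)@[-v[1],v[0]]);P=P[r<=max(np.percentile(r,80),.001)]
    ang=np.degrees(np.arctan2(v[1],v[0]));return ang,m,r.max(),len(P)
for nm,cam in (('top',c),('side',d)):
    print(nm,'front',edge(cam,[-.022,-.09,.086],[-.022,.09,.086]))
    print(nm,'right',edge(cam,[-.022,-.09,.086],[.15,-.09,.086]))
    print(nm,'left',edge(cam,[-.022,.09,.086],[.09,.09,.086]))
E
python3 m3.py
```

```text
[ 0.6096 -0.0092 -0.0867] -4.97 [-0.3 -0.8  1.3  0.6  1.5 -1.8  0.8 -0.8  0.2  1.1 -2.6 -0.8 -0.1 -2.1
 -1.5  0.2]
[ 0.4763 -0.2503  0.2771] 15.87 [ 0.3 -0.2  0.5 -0.9 -0.   3.1  0.2  3.2  1.8  0.9 -0.3 -1.  -0.7 -1.3
  0.3 -1.2  0.8 -1.3  0.   0.5 -2.3 -0.6]
knob [ 0.66052411 -0.00835136  0.088     ] in imager 0.05069043858626272 0.005242183943408595
[[ 0.6716  0.0037  0.12  ]
 [ 0.6397 -0.0286  0.12  ]
 [ 0.6562 -0.0096  0.12  ]
 [ 0.6487 -0.0221  0.12  ]]
pointer -134.69824022065802 0.04542753424109504
pointer -120.74387352517152 0.014615372743637119
saddle [[ 0.55805124 -0.22707169  0.043     ]] mid bar [ 0.65566642 -0.01247513  0.12      ]
---
top front (np.float64(84.66617360503669), array([ 0.58679345, -0.01647698]), np.float64(0.0008475732922625785), 19)
top right (np.float64(-5.098162493956541), array([ 0.64638663, -0.09726469]), np.float64(0.000906047307426709), 16)
top left (np.float64(-17.632021464133377), array([0.64705186, 0.07469506]), np.float64(0.0022108175844717808), 10)
side front (np.float64(92.9387712720242), array([ 0.58022303, -0.0245338 ]), np.float64(0.003130769586871473), 10)
side right (np.float64(7.000240117991821), array([ 0.66037359, -0.10038558]), np.float64(0.00913437331362486), 10)
side left (np.float64(-16.20023501671571), array([0.64720686, 0.06905366]), np.float64(0.004128820460680699), 10)
```

```bash
python3 -m inch '[0,-25,0,3,75, 0,-60,0,7,75, 0,-95,0,11,75, 2,-130,0,15,75, 4,-165,0,19,75, 6,-200,0,20,75, 8,-230,0,20,75, 10,-241,0,20,75, 10,-241,0,20,75,10,-241,0,20,75]'; python3 -c "
from h import *
s=robot.read_state();p=s['tool_pos'];r=s['orientation'];print(p,np.degrees(2*np.arctan2(r[1],r[0]))%180-90,s['q'].round(2))
c=pickle.load(open('pics/top0.pkl','rb'));print('cup',px2w(c,[[400,281]],.05),'tips',px2w(c,[[431,288]],.067))"
```

```text
t: 8.98
tool_pos: [0.4862, -0.2511, 0.1725]
orientation: [-3.113, -0.415, 0.0]
force: [-0.2, 0.4, -0.0]
opening: 0.0696
gripper_force: 0.0
[ 0.4862233  -0.25108147  0.17251676] -74.82432376843127 [-0.57 -0.    1.66  0.    1.49  0.74]
cup [[ 0.47565379 -0.43649799  0.05      ]] tips [[ 0.49642857 -0.54199814  0.067     ]]
```

```bash
python3 -m inch '[-3,1,-25,1,75, -6,1,-55,1,75, -6,1,-85,1,75, -6,1,-110,1,75, -6,1,-130,1,75, -6,1,-142,1,75, -6,1,-150,1,75, -6,1,-150,1,75]'; python3 -m inch '[0,0,-8,0,75, 0,0,-15,0,75, 0,0,-22,0,75, 0,0,-22,0,75]'; python3 -c "
from h import *
c=snap('top','t7');d=snap('side','s7')
cv2.imwrite('pics/v6.png',np.hstack([cv2.resize(c['image'][225:285,325:385],None,fx=6.6,fy=6.6,interpolation=cv2.INTER_CUBIC),cv2.resize(d['image'][220:280,280:340],None,fx=6.6,fy=6.6,interpolation=cv2.INTER_CUBIC)]))"
```

```text
t: 9.65
tool_pos: [0.4791, -0.2484, 0.0215]
orientation: [-3.108, -0.446, 0.003]
force: [0.3, 0.3, -0.4]
opening: 0.0694
gripper_force: 0.0
t: 9.98
tool_pos: [0.479, -0.2495, -0.0003]
orientation: [-3.109, -0.444, 0.002]
force: [-0.1, -0.3, -0.4]
opening: 0.0695
gripper_force: 0.0
```

View pics/v6.png

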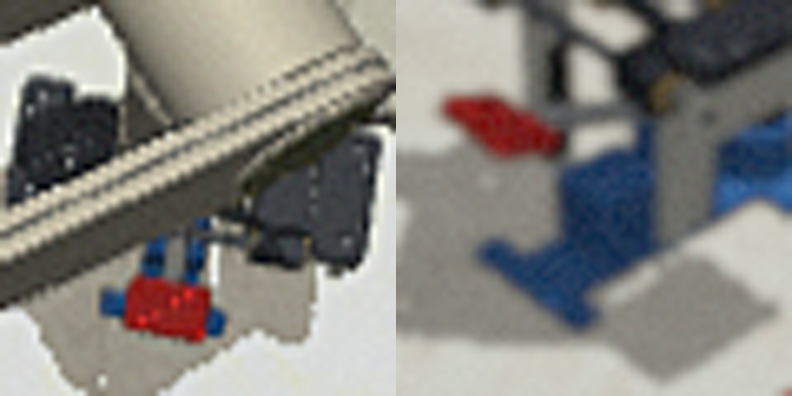

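```bash
python3 -m inch '[-3,-1,-3,0,75, -5,-1,-6,0,75, -5,-1,-6,0,75,-5,-1,-6,0,75]';  python3 -m inch '[0,0,0,0,30, 0,0,0,0,25, 0,0,0,0,25,0,0,0,0,25,0,0,0,0,25,0,0,0,0,25]' 40; python3 -c "
from h import *
s=robot.read_state();r=s['orientation'];print(s['wrist_torque'],np.degrees(2*np.arctan2(r[1],r[0]))%180-90)"
```

```text
t: 10.42
tool_pos: [0.4742, -0.2508, -0.0053]
orientation: [-3.11, -0.444, 0.0]
force: [0.3, -0.0, 0.2]
opening: 0.0696
gripper_force: 0.0
t: 10.92
tool_pos: [0.4746, -0.2508, -0.0051]
orientation: [-3.11, -0.444, -0.0]
force: [-0.8, 5.5, 0.3]
opening: 0.0345
gripper_force: 4.0
[ 1.25162994  0.53211168 -0.08467088] -73.75147282387343
```

```bash
python3 -m inch '[0,0,0,0,25, 0,0,0,0,25, -2,10,0,-1,25, -4,28,0,-3,25, -5,50,0,-5,25, -6,72,0,-7,25, -7,94,0,-9,25, -8,116,0,-11,25, -8,134,0,-13,25, -8,140,0,-14,25]' 45; python3 -c "
from h import *
c=pickle.load(open('pics/top0.pkl','rb'));print(px2w(c,[[253,185],[256,215]],.03))
s=robot.read_state();r=s['orientation'];print(s['wrist_torque'],np.degrees(2*np.arctan2(r[1],r[0]))%180-90)"
```

```text
t: 11.75
tool_pos: [0.4664, -0.1096, -0.0051]
orientation: [3.14, 0.06, 0.0]
force: [-0.5, -4.6, -1.9]
opening: 0.034
gripper_force: 44.9
[[0.57409836 0.21156723 0.03      ]
 [0.47291252 0.14376398 0.03      ]]
[-0.80549298  0.27470431 -0.15550782] -87.79944116025078
```

```bash
python3 -m inch '[0,10,0,-1,25, 0,25,0,-2,25, 0,45,0,-3,25, 0,65,0,-4,25, 0,85,0,-5,25, 0,103,0,-6,25, 0,113,0,-7,25, 0,116,0,-7,25, 0,116,0,-7,25]'; python3 -c "
from h import *
s=robot.read_state();r=s['orientation'];print(s['tool_pos'],np.degrees(2*np.arctan2(r[1],r[0]))%180-90)
c=snap('top','t8');d=snap('side','s8')
p=s['tool_pos'];e=np.array([.9959,-.0906,0])
for n,cc in(('top',c),('side',d)):
  i=cc['image'].astype(int)
  pr=w2px(cc,[[*(p+.085*e)[:2],.043],[*(p-.056*e)[:2],.1]]);print(n,'pred saddle,paddle',pr)
  u,v=pr[1].round().astype(int);m=(i[v-15:v+15,u-15:u+15,2]-i[v-15:v+15,u-15:u+15,0]>80)&(i[v-15:v+15,u-15:u+15,1]<90)
  ys,xs=np.nonzero(m);print('red',len(xs),xs.mean()+u-15 if len(xs) else 0,ys.mean()+v-15 if len(xs) else 0, px2w(cc,[[xs.mean()+u-15,ys.mean()+v-15]],.098) if len(xs) else 0)
  u,v=pr[0].round().astype(int);print(u-11,v-9);print(i[v-9:v+10,u-11:u+12].mean(2).astype(int))
"
```

```text
t: 12.5
tool_pos: [0.4666, 0.0059, -0.0051]
orientation: [-3.138, 0.128, -0.0]
force: [-1.1, 3.8, 0.6]
opening: 0.0336
gripper_force: 44.9
[ 0.46655104  0.00587212 -0.00511713] 85.33230822633908
top pred saddle,paddle [[300.13337747 212.31317359]
 [278.37976022 239.26256153]]
red 53 279.8679245283019 240.96226415094338 [[0.40800564 0.003722   0.098     ]]
289 203
[[178 184 155  96 165 187 197 122  46 172  89  35  43  34  28  68 111  82
   80  84 127 175 230]
 [181 156  87 161 187 197 130  54 170 124  44  37  39  41  19 109 152 149
  118  73  71 100 134]
 [187 116 160 189 193 151  66  84 149  54  25  36  38  27  45 153 159 157
  153 145  96  75  72]
 [105 130 183 191 157  83  50 145  83  39  32  42  28  20 116 164 156 146
  155 158 151 110  77]
 [126 174 189 198  84  47 119  94  42  39  39  33  34  51 153 159 151 147
  151 148 156 149 142]
 [171 188 193 112  49  53 168  65  30  36  34  30  26 124 162 151 150 150
  149 147 148 152 151]
 [186 201 116  57  57 120 113  38  37  39  38  33  34  66 136 147 140 144
  148 148 149 148 152]
 [202 128  53  57  60 162  56  34  37  41  38  50  37  
[... 2426 characters left out ...]
126 128 128 132 125]
 [ 73  95 120 135 128 125 117 106  73  47  35  36  33  36  34  49  81 110
  125 128 126 127 129]
 [ 66 111 154 171 162 142 117  99  75  56  49  45  49  49  49  68  87 103
  123 129 129 128 125]
 [ 71 115 166 189 188 166 130  98  75  71  68  66  70  76  74  75  84 103
  118 127 130 129 128]
 [ 60 116 168 191 190 169 127  78  63  74  80  77  79  84  78  65  76 100
  117 128 129 130 130]
 [ 61 113 166 189 189 158 109  60  54  59  63  71  65  64  65  60  77 111
  139 144 134 129 130]
 [ 57 105 155 181 180 157 107  59  45  53  46  59  55  55  53  54  81 123
  159 159 144 137 131]
 [ 53  87 124 155 153 130  97  59  44  53  52  56  55  58  57  53  67 126
  159 165 150 133 130]]
```

```bash
python3 -c "
from h import *
c=pickle.load(open('pics/top0.pkl','rb'));c8=pickle.load(open('pics/t8.pkl','rb'));d8=pickle.load(open('pics/s8.pkl','rb'))
print(px2w(d8,[[301,198.9],[300.9,198.4]],.043),px2w(c8,[[299.7,212.7]],.043))
# stripe in same images: orange on deck
for n,cc in(('top',c8),('side',d8)):
  i=cc['image'].astype(int);u,v=w2px(cc,[[.6,-.005,.086]])[0].round().astype(int)
  w=i[v-12:v+13,u-12:u+13];m=(w[...,2]-w[...,0]>60)&(w[...,2]>110)
  ys,xs=np.nonzero(m);print(n,[(int(a)+u-12,int(b)+v-12,int(w[b,a,2])) for a,b in zip(xs,ys)])
"
```

```text
[[ 0.55097363 -0.01274023  0.043     ]
 [ 0.55193828 -0.00980322  0.043     ]] [[ 0.54913556 -0.00107002  0.043     ]]
top [(np.int64(310), np.int64(190), 179), (np.int64(311), np.int64(190), 135), (np.int64(310), np.int64(191), 140), (np.int64(307), np.int64(194), 136), (np.int64(308), np.int64(194), 227), (np.int64(309), np.int64(194), 214), (np.int64(307), np.int64(195), 134), (np.int64(308), np.int64(195), 227), (np.int64(309), np.int64(195), 220), (np.int64(307), np.int64(196), 181), (np.int64(308), np.int64(196), 210), (np.int64(307), np.int64(197), 227), (np.int64(307), np.int64(198), 236)]
side [(np.int64(317), np.int64(182), 193), (np.int64(318), np.int64(182), 193)]
```

```bash
python3 -m inch '[5,0,0,0,25, 12,-1,0,0,25, 20,-1,0,0,25, 28,-2,0,0,25, 36,-2,0,0,25, 44,-3,0,0,25, 52,-4,0,0,25, 57,-5,0,0,25, 59,-5,0,0,25, 59,-5,0,0,25]'; python3 -c "
from h import *
s=robot.read_state();p=s['tool_pos'];r=s['orientation'];print(p,np.degrees(2*np.arctan2(r[1],r[0]))%180-90,s['force'])
print('saddle ex',p[0]*.9959-p[1]*.0906+.085,'ey',.0906*p[0]+.9959*p[1])
c=snap('top','t9');d=snap('side','s9')
e=np.array([.9959,-.0906,0])
for n,cc in(('top',c),('side',d)):
  i=cc['image'].astype(int)
  pr=w2px(cc,[[*(p+.085*e)[:2],.043],[*(p-.056*e)[:2],.1]]);print(n,pr)
  u,v=pr[1].round().astype(int);m=(i[v-15:v+15,u-15:u+15,2]-i[v-15:v+15,u-15:u+15,0]>80)&(i[v-15:v+15,u-15:u+15,1]<90)
  ys,xs=np.nonzero(m);print(len(xs),px2w(cc,[[xs.mean()+u-15,ys.mean()+v-15]],.098))
"
```

```text
t: 13.43
tool_pos: [0.5234, -0.0004, -0.0052]
orientation: [-3.139, 0.13, 0.008]
force: [-14.0, 1.8, 13.5]
opening: 0.0337
gripper_force: 45.0
[ 5.23398740e-01 -4.16299830e-04 -5.20647476e-03] 85.24382764141126 [-13.9840497    1.84611819  13.45754112]
saddle ex 0.6062905221570944 ey 0.047005332863537405
top [[308.48077249 200.14526627]
 [287.34774953 226.23799943]]
56 [[ 0.46463929 -0.00202694  0.098     ]]
side [[316.5971827  194.18763139]
 [273.62807858 186.63341069]]
43 [[ 0.46577692 -0.00154562  0.098     ]]
```

```bash
python3 -m inch '[0,0,0,0,25, 0,0,0,0,25, 0,0,0,0,25]'; python3 -m inch '[-3,0,0,0,25, -3,0,0,0,25, -3,0,0,0,25]'; python3 -m inch '[-6,0,0,0,25, -6,0,0,0,25, -6,0,0,0,25]';python3 -c "
from h import *
s=robot.read_state();print(s['wrist_torque'],s['force'])"
```

```text
t: 13.78
tool_pos: [0.5234, -0.0004, -0.0052]
orientation: [-3.139, 0.13, 0.007]
force: [-10.7, 1.2, 12.5]
opening: 0.0339
gripper_force: 45.0
t: 14.03
tool_pos: [0.5224, -0.0005, -0.0052]
orientation: [3.139, -0.131, -0.0]
force: [-2.6, -2.4, 1.9]
opening: 0.0339
gripper_force: 45.0
t: 14.28
tool_pos: [0.5164, -0.0002, -0.0052]
orientation: [3.138, -0.13, 0.0]
force: [0.1, -2.4, -0.2]
opening: 0.0339
gripper_force: 45.0
[-0.3627747   0.16933485 -0.01479315] [ 0.09321274 -2.35409294 -0.19184578]
```

```bash
python3 -m inch '[3,0,0,0,25, 6,0,0,0,25, 6,0,0,0,25]'; python3 -c "
from h import *
s=robot.read_state();print(s['wrist_torque'],s['force'],s['tool_pos'])"; python3 -m inch '[2,0,0,0,25, 2,0,0,0,25,2,0,0,0,25]'; python3 -c "
from h import *
s=robot.read_state();print(s['wrist_torque'],s['force'],s['tool_pos'])"
```

```text
t: 14.53
tool_pos: [0.5202, 0.0002, -0.0052]
orientation: [3.139, -0.13, -0.008]
force: [-13.1, -1.4, 13.0]
opening: 0.0338
gripper_force: 45.0
[-0.19852262  2.18903201 -0.02239793] [-13.10339657  -1.43575135  13.00619464] [ 5.20209272e-01  1.88285881e-04 -5.19973778e-03]
t: 14.78
tool_pos: [0.5217, 0.0003, -0.0052]
orientation: [3.139, -0.13, -0.01]
force: [-16.3, -0.1, 16.4]
opening: 0.0338
gripper_force: 45.0
[-0.17709466  2.69248411 -0.02012595] [-16.3190126   -0.06709874  16.36396624] [ 5.21684920e-01  2.87360063e-04 -5.20136030e-03]
```

```bash
python3 -m inch '[0,0,1,0,25, 0,0,2,0,25,0,0,2,0,25]'; python3 -c "
from h import *
s=robot.read_state();print(s['wrist_torque'],s['force'],s['tool_pos'])"
```

```text
t: 15.03
tool_pos: [0.5233, 0.0004, -0.0043]
orientation: [-3.139, 0.13, 0.004]
force: [0.3, 0.0, -8.3]
opening: 0.0338
gripper_force: 45.0
[-0.03025559  0.3802345  -0.00181771] [ 0.34995342  0.04362047 -8.25239123] [ 5.23323049e-01  4.49061328e-04 -4.25964310e-03]
```

```bash
python3 -m inch '[1,0,0,0,25, 2,1,0,0,25, 2,1,-1,0,25, 2,1,-2,0,25,2,1,-2,0,25]'; cat > chk.py <<'E'
from h import *
import sys
s=robot.read_state();p=s['tool_pos'];r=s['orientation'];print(p,np.degrees(2*np.arctan2(r[1],r[0]))%180-90,s['force'].round(1))
print('saddle ex',p[0]*.9959-p[1]*.0906+.085,'ey',.0906*p[0]+.9959*p[1])
c=snap('top',sys.argv[1]+'t');d=snap('side',sys.argv[1]+'s')
for n,cc in(('top',c),('side',d)):
  i=cc['image'].astype(int);q=px=w2px(cc,[[.465,0,.09]])[0].round().astype(int);u,v=q
  w=i[v-22:v+22,u-22:u+22];m=(w[...,2]-w[...,0]>80)&(w[...,1]<90)
  ys,xs=np.nonzero(m);print(n,len(xs),xs.mean()+u-22,ys.mean()+v-22,px2w(cc,[[xs.mean()+u-22,ys.mean()+v-22]],.098))
E
python3 chk.py a
```

```text
t: 15.45
tool_pos: [0.5265, 0.0013, -0.0051]
orientation: [-3.139, 0.13, 0.0]
force: [-2.5, 0.9, -4.9]
opening: 0.0338
gripper_force: 45.0
[ 0.52651296  0.00132695 -0.00513685] 85.25825475023726 [-2.5  0.9 -4.9]
saddle ex 0.6092340319333025 ey 0.04902358171994863
top 55 288.4727272727273 227.03636363636363 [[4.67248558e-01 7.45468273e-05 9.80000000e-02]]
side 39 274.53846153846155 187.94871794871796 [[ 0.46835771 -0.00086949  0.098     ]]
```

```bash
python3 -m inch '[0,0,-1,0,25, 0,0,-1,0,25, 0,0,-1,0,40, 0,0,-1,0,60, 0,0,-1,0,60,0,0,-1,0,60]' 45; python3 chk.py b;  python3 -m inch '[0,0,10,0,60, 0,0,30,0,60, 0,0,55,0,60, 0,0,80,0,60, 0,0,110,0,60, 0,0,125,0,60, 0,0,125,0,60]'; python3 chk.py c
```

```text
t: 16.05
tool_pos: [0.5275, 0.001, -0.0055]
orientation: [3.139, -0.13, 0.003]
force: [0.5, 0.1, 0.8]
opening: 0.0527
gripper_force: 0.0
[ 0.52751664  0.00100236 -0.00551233] 85.24624166476582 [0.5 0.1 0.8]
saddle ex 0.6102630099855997 ey 0.04879125480188294
top 54 288.5740740740741 227.01851851851853 [[ 4.67467173e-01 -2.19670190e-04  9.80000000e-02]]
side 43 274.5813953488372 187.81395348837208 [[ 4.68781900e-01 -1.54530918e-04  9.80000000e-02]]
t: 16.73
tool_pos: [0.5299, 0.0008, 0.1246]
orientation: [3.138, -0.13, 0.013]
force: [0.8, -0.4, -0.1]
opening: 0.0559
gripper_force: 0.0
[0.5299045  0.00083604 0.12459866] 85.24738317769874 [ 0.8 -0.4 -0.1]
saddle ex 0.6126561420880343 ey 0.04884196213043198
top 84 286.8690476190476 225.95238095238096 [[0.46833183 0.00707925 0.098     ]]
side 41 274.5121951219512 187.7560975609756 [[4.68721491e-01 2.71529473e-04 9.80000000e-02]]
```

```bash
python3 -m inch '[-10,1,0,0,0, -30,3,0,0,0, -50,5,0,0,0, -60,5,0,0,0, -60,5,-15,0,0, -60,5,-30,0,0, -60,5,-38,0,0, -60,5,-38,0,0, -60,5,-38,0,0, -60,5,-38,0,0]' 20; python3 -m inch '[0,0,-4,0,0, 0,0,-7,0,0,0,0,-10,0,0,0,0,-10,0,0]'; python3 chk.py d
```

```text
t: 17.67
tool_pos: [0.4666, 0.0062, 0.081]
orientation: [-3.139, 0.13, 0.001]
force: [0.2, 0.5, 0.4]
opening: 0.0006
gripper_force: 0.0
t: 18.0
tool_pos: [0.4666, 0.0062, 0.0706]
orientation: [-3.139, 0.13, -0.0]
force: [0.8, 0.1, 2.4]
opening: 0.0006
gripper_force: 1.3
[0.46663143 0.00615567 0.07059575] 85.25070363330713 [0.8 0.1 2.4]
saddle ex 0.5491605351767882 ey 0.048407241068986494
top 5 289.4 230.0 [[ 0.45887182 -0.00796665  0.098     ]]
side 24 275.2916666666667 190.33333333333334 [[ 0.46506751 -0.01544988  0.098     ]]
```

```bash
python3 -m inch '[-2,0,-5,0,0, -4,0,-10,0,0, -5,0,-15,0,0, -6,0,-20,0,0, -7,1,-25,0,0, -7,1,-30,0,0, -8,1,-35,0,0, -8,1,-40,0,0, -8,1,-44,0,0, -8,1,-47,0,0]'; python3 -m inch '[0,0,-1,0,0, 0,0,-1,0,0,0,0,-1,0,0]'; python3 chk.py e; python3 -c "
from h import *
a=pickle.load(open('pics/s6.pkl','rb'))['image'].astype(int);b=pickle.load(open('pics/es.pkl','rb'))['image'].astype(int)
# deck front stripe rows side
for i in(a,b):
  m=(i[...,2]-i[...,0]>60)&(i[...,2]>110);ys,xs=np.nonzero(m[160:200,300:325]);print(len(xs),xs.mean()+300,ys.mean()+160)"
```

```text
t: 18.93
tool_pos: [0.4597, 0.0067, 0.0243]
orientation: [3.138, -0.13, 0.004]
force: [0.7, -0.4, 9.9]
opening: 0.0005
gripper_force: 5.1
t: 19.18
tool_pos: [0.4597, 0.0067, 0.0236]
orientation: [3.138, -0.13, 0.004]
force: [0.8, -1.9, 10.1]
opening: 0.0001
gripper_force: 4.9
[0.45974045 0.00671269 0.02362854] 85.24968326476639 [ 0.8 -1.9 10.1]
saddle ex 0.5422473402404744 ey 0.048337648857131495
top 6 291.8333333333333 231.66666666666666 [[ 0.45717132 -0.01858469  0.098     ]]
side 25 274.72 203.16 [[ 0.43604375 -0.08411866  0.098     ]]
2 317.5 182.0
0 nan nan<string>:6: RuntimeWarning: Mean of empty slice.
  ret = ret.dtype.type(ret / rcount)
```

```bash
python3 -m inch '[0,0,-1,0,0, 0,0,-2,0,0,0,0,-2,0,0,0,0,-2,0,0]'; python3 -c "
from h import *
a=pickle.load(open('pics/bs.pkl','rb'))['image'];b=snap('side','fs')['image']
a=cv2.cvtColor(a,cv2.COLOR_BGR2GRAY);b=cv2.cvtColor(b,cv2.COLOR_BGR2GRAY)
t=a[176:205,305:335]
R=cv2.matchTemplate(b[160:220,295:350],t,cv2.TM_CCOEFF_NORMED);_,v,_,l=cv2.minMaxLoc(R);print(v,l[0]-10,l[1]-16)
d=pickle.load(open('pics/side0.pkl','rb'));print(w2px(d,[[.59,-.09,.086]])-w2px(d,[[.59,-.09,.101]]))"
```

```text
t: 19.62
tool_pos: [0.4599, 0.0067, 0.0223]
orientation: [3.138, -0.13, 0.004]
force: [-2.1, -1.1, 16.1]
opening: 0.0006
gripper_force: 7.9
0.8475565910339355 2 -3
[[-3.59517826e-03  4.25037006e+00]]
```

```bash
python3 -m inch '[0,0,8,0,0, 1,0,16,0,0, 2,0,24,0,0, 3,0,31,0,0, 4,0,37,0,0, 6,-1,43,0,0, 8,-1,49,0,0, 8,-1,56,0,0, 8,-1,60,0,0, 8,-1,60,0,0]'; python3 -m inch '[0,0,0,0,0, 0,0,0,0,0, 0,0,0,0,0]';python3 chk.py g; python3 -c "
from h import *
a=pickle.load(open('pics/bs.pkl','rb'))['image'];b=pickle.load(open('pics/gs.pkl','rb'))['image']
a=cv2.cvtColor(a,cv2.COLOR_BGR2GRAY);b=cv2.cvtColor(b,cv2.COLOR_BGR2GRAY)
t=a[176:205,305:335]
R=cv2.matchTemplate(b[160:220,295:350],t,cv2.TM_CCOEFF_NORMED);_,v,_,l=cv2.minMaxLoc(R);print(v,l[0]-10,l[1]-16)"
```

```text
t: 20.5
tool_pos: [0.4668, 0.0061, 0.0814]
orientation: [3.139, -0.13, 0.001]
force: [-0.3, 0.4, -0.0]
opening: 0.0002
gripper_force: 0.0
t: 20.75
tool_pos: [0.4659, 0.0062, 0.0801]
orientation: [-3.139, 0.13, 0.002]
force: [-0.7, -0.1, -1.2]
opening: 0.0003
gripper_force: 0.0
[0.46592674 0.00624898 0.08013985] 85.25306822624833 [-0.7 -0.1 -1.2]
saddle ex 0.5484502856971971 ey 0.04843631934571484
top 8 289.625 229.5 [[ 0.46088127 -0.00783285  0.098     ]]
side 28 274.82142857142856 188.64285714285714 [[ 0.4675705  -0.00522392  0.098     ]]
0.887725830078125 0 0
```

```bash
python3 -m inch '[0,0,-8,0,0, -2,0,-14,0,0, -4,0,-21,0,0, -5,0,-28,0,0, -6,0,-35,0,0, -7,1,-42,0,0, -8,1,-48,0,0, -8,1,-54,0,0, -8,1,-58,0,0, -8,1,-60,0,0]'; python3 -m inch '[0,0,0,0,0, 0,0,0,0,0, 0,0,0,0,0]'; python3 -c "
from h import *
a=pickle.load(open('pics/bs.pkl','rb'))['image'];b=snap('side','hs')['image']
a=cv2.cvtColor(a,cv2.COLOR_BGR2GRAY);b=cv2.cvtColor(b,cv2.COLOR_BGR2GRAY)
t=a[176:205,305:335]
R=cv2.matchTemplate(b[160:220,295:350],t,cv2.TM_CCOEFF_NORMED);_,v,_,l=cv2.minMaxLoc(R);print(v,l[0]-10,l[1]-16)"
```

```text
t: 21.68
tool_pos: [0.4601, 0.0067, 0.0218]
orientation: [3.138, -0.13, 0.005]
force: [-5.6, -1.0, 26.3]
opening: 0.0002
gripper_force: 13.3
t: 21.93
tool_pos: [0.46, 0.0068, 0.0223]
orientation: [3.138, -0.13, 0.004]
force: [-3.1, -0.9, 16.2]
opening: 0.0002
gripper_force: 8.2
0.8476430773735046 2 -3
```

```bash
python3 -c "
from plant import job
print(job.close_job())"
```

```text
the job is handed in; nothing more can be done
None
```

The job is handed in at about 22 s of the 69 s allowed; the verdict wasn't shown. The knob is parked on its mark to within a few degrees. The jack is under the pad to within about 2 mm by camera and tool readings. Two full strokes are done, and the arm is holding the handle down at 16 N with the imager's front raised.

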